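# Shut the bolt tray, hook the nut tray out

### The job

Both trays of the grey fastener rack were left part-open. With the fingertips only, first push the tray with the bolt fully home, then hook a fingertip behind the front lip of the tray with the nut and draw that tray out to its stop. Pinch and lift nothing, do not touch the nut or the bolt, and leave everything else on the bench alone.

Things in the scene. Friction and masses are not known exactly. Their poses are not given: they have to be found in the camera images.
- rack: grey sheet-metal rack fixed on the bench, 150 mm deep, 196 mm wide, 36 mm high, open on top, two blue trays side by side in it. Origin under its centre at bench height; x to its closed back, y to its left (seen from the robot), z up; yaw -0.27 to -0.72. Trays come out along -x. A 130 mm high steel box stands to its right, a column behind it, a wall cabinet behind its left: keep the wrist clear
- tray_left (a joint): travel of the left tray in m: 0 = fully home, 0.075 = out against its stop. Sliding friction about 1.5 N, no spring; it stays where it is left. It starts part-open. The tray is 137 mm long, 86 mm wide; its floor is 12 mm above the bench, its side, rear and cross walls reach 32 mm above the bench
- lip_mid_left (a point): middle of the left tray's front, 46 mm above the bench; moves with the tray, axes as the rack's. The front is 6 mm thick, 86 mm wide, and its rolled edge tops out 50 mm above the bench. Behind it (+x): an empty finger well, free from 5 to 54 mm behind this point, 82 mm wide, floor 12 mm above the bench; then a cross wall and the rear compartment. In front (-x): free down to the bench
- tray_floor_left (a point): centre of the floor of the left tray's rear compartment (76 mm deep, 82 mm wide), 12 mm above the bench; moves with the tray; axes as the rack's
- tray_right (a joint): travel of the right tray in m: 0 = fully home, 0.075 = out against its stop. Sliding friction about 1.5 N, no spring; it stays where it is left. It starts part-open. The tray is 137 mm long, 86 mm wide; its floor is 12 mm above the bench, its side, rear and cross walls reach 32 mm above the bench
- lip_mid_right (a point): middle of the right tray's front, 46 mm above the bench; moves with the tray, axes as the rack's. The front is 6 mm thick, 86 mm wide, and its rolled edge tops out 50 mm above the bench. Behind it (+x): an empty finger well, free from 5 to 54 mm behind this point, 82 mm wide, floor 12 mm above the bench; then a cross wall and the rear compartment. In front (-x): free down to the bench
- tray_floor_right (a point): centre of the floor of the right tray's rear compartment (76 mm deep, 82 mm wide), 12 mm above the bench; moves with the tray; axes as the rack's
- nut: pale steel hexagon nut, 32 x 36 x 16 mm, lying loose in the rear compartment of one of the trays (either); origin at the centre of its underside
- bolt: dark steel hexagon-head bolt, 35 x 74 x 31 mm, lying loose across the rear compartment of the other tray; origin at about the middle of its underside
- chisel: bystander: dark steel cold chisel, 174 mm long, 23 mm thick
- wood_offcut: bystander: wood offcut behind the rack, 99 x 43 x 25 mm
- elbow: bystander: black pipe elbow, 72 mm, 43 mm high
- grease_pot: bystander: green grease pot, 96 mm across, 66 mm high
- red_channel: bystander: red moulded guard channel, 160 x 60 x 45 mm

How it is judged:
On the way, in this order (a step that is already met when the one before it is completed fails the run):
1. the tray with the bolt is pushed fully home (within 4 mm) while the tray with the nut has not been drawn out yet (((y of nut in the frame of rack above 0 m and value of joint tray_right below 0.004 m and value of joint tray_left below 0.055 m) or (y of nut in the frame of rack below 0 m and value of joint tray_left below 0.004 m and value of joint tray_right below 0.055 m))), for 0.2 s.
2. the tray with the nut is drawn out, by a fingertip bearing on the back of its lip (((y of nut in the frame of rack above 0 m and value of joint tray_left above 0.06 m and value of joint tray_right below 0.006 m and contact force between the fingers and tray_left_c6 above 0.3 N) or (y of nut in the frame of rack below 0 m and value of joint tray_right above 0.06 m and value of joint tray_left below 0.006 m and contact force between the fingers and tray_right_c6 above 0.3 N))), for 0.05 s.
At the end, for the whole second after the job is handed in: the nut's tray is out to its stop (within 5 mm) with the nut still in its rear compartment, the bolt's tray is home (within 6 mm) with the bolt in its rear compartment, all at rest (((y of nut in the frame of rack above 0 m and value of joint tray_left above 0.07 m and value of joint tray_right below 0.006 m and velocity of joint tray_left below 0.01 m/s and linear speed of each of nut, bolt below 0.02 m/s and x of nut in the frame of tray_floor_left between -0.038 and 0.038 m and y of nut in the frame of tray_floor_left between -0.042 and 0.042 m and z of nut in the frame of tray_floor_left below 0.02 m and x of bolt in the frame of tray_floor_right between -0.038 and 0.038 m and y of bolt in the frame of tray_floor_right between -0.042 and 0.042 m and z of bolt in the frame of tray_floor_right below 0.02 m) or (y of nut in the frame of rack below 0 m and value of joint tray_right above 0.07 m and value of joint tray_left below 0.006 m and velocity of joint tray_right below 0.01 m/s and linear speed of each of nut, bolt below 0.02 m/s and x of nut in the frame of tray_floor_right between -0.038 and 0.038 m and y of nut in the frame of tray_floor_right between -0.042 and 0.042 m and z of nut in the frame of tray_floor_right below 0.02 m and x of bolt in the frame of tray_floor_left between -0.038 and 0.038 m and y of bolt in the frame of tray_floor_left between -0.042 and 0.042 m and z of bolt in the frame of tray_floor_left below 0.02 m))); the robot touches nothing.
It fails at once if the nut or the bolt is touched by the fingers (contact force between the fingers and nut above 0.5 N or contact force between the fingers and bolt above 0.5 N).
It fails at once if the nut or the bolt is lifted (more than 25 mm) (height (world z) of any of nut, bolt above 0.037 m).
It fails at once if a tray front is pinched (fingers pressing on its outer face and on the back of its lip at once) ((contact force between the fingers and tray_left_c5 above 1 N and contact force between the fingers and tray_left_c6 above 1 N) or (contact force between the fingers and tray_right_c5 above 1 N and contact force between the fingers and tray_right_c6 above 1 N)).
It fails at once if something else on the bench is moved (more than 20 mm) (distance of any of chisel, wood_offcut, elbow, grease_pot, red_channel from where it was at the start of the episode above 0.02 m).
It also fails if it takes over 45 s, if anything falls off the work surface, if the arm or the gripper's body presses on something with over 40 N, if the wrist force passes 120 N, or if a joint passes its speed limit or range.

### The arm

A 7-joint arm with a two-finger parallel gripper is mounted at the origin on a cart in front of the work surface, level with it; the furniture and walls round the work are solid. World frame = base frame: x ahead of the robot, y to its left, z up, the work surface at z = 0. Lengths are in m, angles in rad, forces in N, time in s.
With the tool pointing down it reaches from about 0.425 to 0.925 m from the base axis. Payload 6.8 kg.
Tool frame: the origin (TCP) lies at the very end of the fingers, on their centre line; the grasp point (between the pads) lies grasp_offset behind it (grasp_offset is the distance from the TCP to the grasp point, in m); z points along the fingers, y is the direction in which the jaws open and shut (so a half turn about z gives the same grasp; the last joint's range is limited). The gripper opens to 85 mm and grips with 20 to 120 N. Pads are 22 mm wide; open, the fingers measure 114 mm over their backs; the gripper's body (76 mm by 85 mm) begins 54 mm behind the grasp point. The pads swing forward as they close: fully open they stand 13 mm farther back than shut.
Start: joints at [1.199, 0.477, 0.022, 1.555, -0.011, 1.109, -0.083], TCP at [0.176, -0.652, 0.231] pointing down, gripper open.
Joint ranges: [-2.96, 2.96], [-0.34, 2.1], [-1.41, 1.46], [0.24, 2.44], [-1.37, 4.51], [0.17, 1.92], [-2.96, 2.96]. Speed limits (rad/s): [2.39, 2.39, 3.14, 3.14, 3.14, 3.14, 3.14].

### API

Orientations are given as a unit quaternion [w, x, y, z].
In Python, from station import * gives the robot as it stands.
- The arm moves only by the shell command python3 -m handwheel 'ROWS' [FORCE]. ROWS is JSON, one flat list of numbers, 7 for each row, row after row: the shift along the world's x, y, z in cm, then the turn, a rotation vector about the world's x, y, z in degrees, then the opening, from 0 (shut) to 1 (fully open). In form: [tx, ty, tz, ax, ay, az, fingers, tx, ty, tz, ax, ay, az, fingers, ...]. A call has 1 to 8 rows; each row is the pose to reach, as a shift and turn from the pose measured when the call began; what a row does not reach only later rows make up. A row lasts 1/12 s, in which the tool goes at most 41.7 mm and 7.16 degrees, less where a joint would pass 70% of its speed; a pose out of reach is approached as far as the arm can. A call with a gripper value outside its range is refused whole. The fingers move at their own pace and stop on an object; FORCE is the grip in N (left out, the last holds). Time passes only in rows, so rows that repeat a pose let the fingers close. It gives the time, the measured TCP pose, the force and the opening at its end, in the units of the state.
- get_obs(): the state, without advancing time (a new reading comes with each control period).
- read_camera(name): name is "scene" or "top" or "wrist"; returns the picture (400x640x3 uint8, red, green, blue); there is no depth.
- camera_info(name): a dict with "fx", "fy", "cx", "cy" (pixels), "R" (3x3) and "t" (3): a world point X has camera coordinates R X + t; the wrist camera has in their place "mount" (4x4, takes a point from camera to tool coordinates, whose origin is the TCP and whose axes are the flange's). Camera axes: x right, y down, z forward; pixel columns grow to the right and rows downward; lengths in m; the calibration is good to about 2 mm. A picture is of the moment at which its call begins: read the wrist's pose just before it. camera_info takes no time and is no camera call.
- hand_in(): hands the job in, once; it reports no verdict.
The state is a dict: "t": time; "q": joint angles; "joint_vel": joint speeds; "joint_torque": joint torques, N m; "eef_pos": TCP position; "tool_rot": TCP orientation; "contact_force": force on the tool from outside, world axes, zero at the start; "torque": the same for the moment, N m; "gripper_width": opening from 0.0 (shut) to 1.0 (fully open).
Only numpy, scipy, OpenCV 4.12 (cv2) and the standard library are available. Lean on these libraries where they do the work, as an engineer would, in place of code of your own. Each camera call takes 0.05 s, during which the arm holds its last target. There are 200 camera calls.

## Working session

There is one attempt and no reset: what is moved stays moved. The work goes in short steps, Python scripts to look and compute and a shell command to move; the robot and the scene stay as the last step left them, time stands still between calls to the robot, and variables do not carry over. Pictures are saved under pics/ and viewed, on a budget of 10 in all, crops included, one or two more only if the job needs it, and the job is handed in when it is done.

```bash
mkdir -p pics
python3 - <<'E'
from station import *
import cv2
for n in("scene","top"):
    cv2.imwrite(f"pics/{n}0.png",read_camera(n)[:,:,::-1]); print(n,camera_info(n))
print(camera_info("wrist"));print(get_obs())
E
```

```text
scene {'fx': 436.0739794662163, 'fy': 436.0739794662163, 'cx': 318.6279231935878, 'cy': 202.10899434688272, 'R': array([[-0.76863098, -0.63959693, -0.01105378],
       [-0.33383137,  0.41579986, -0.84597109],
       [ 0.54567668, -0.64654949, -0.53311417]]), 't': array([0.30450746, 0.24330093, 1.1612527 ])}
top {'fx': 406.34989256956777, 'fy': 406.34989256956777, 'cx': 313.0873359722276, 'cy': 201.3001000910853, 'R': array([[-1.75907525e-02, -9.99844989e-01,  7.50555135e-04],
       [-9.97484791e-01,  1.74976669e-02, -6.86871393e-02],
       [ 6.86633590e-02, -1.95692580e-03, -9.97637967e-01]]), 't': array([-0.06392769,  0.49635104,  1.09642493])}
{'fx': 346.88097707284066, 'fy': 346.88097707284066, 'cx': 320.1916524179237, 'cy': 196.3975190410302, 'mount': array([[ 1.79818803e-04, -9.53591377e-01, -3.01103727e-01,
         7.75440086e-02],
       [ 9.99999977e-01,  1.37168655e-04,  1.62787596e-04,
         1.27329458e-03],
       [-1.13930854e-04, -3.01103749e-01,  9.53591380e-01,
        -1.42155738e-01],
       [ 0.00000000e+00,  0.00000000e+00,  0.00000000e+00,
         1.00000000e+00]])}
{'t': 0.1, 'q': array([ 1.19886675,  0.47771484,  0.0223498 ,  1.55636086, -0.01148757,
        1.10928514, -0.0831277 ]), 'joint_vel': array([-0.00143349, -0.00282263,  0.00086388, -0.00232709,  0.00097656,
        0.00046575,  0.00081382]), 'joint_torque': array([ 4.58036826e-03, -5.97757101e+01,  1.61390428e+00, -2.81955117e+01,
        1.28072704e-02,  4.97843575e-03, -8.40645697e-06]), 'eef_pos': array([ 0.17586826, -0.65113326,  0.23042132]), 'tool_rot': array([-8.01322123e-04,  9.91312084e-01,  1.31528249e-01, -1.73675325e-04]), 'contact_force': array([-0.120408  , -0.14301344,  1.06698935]), 'torque': array([-0.06113967,  0.03552135, -0.00643621]), 'gripper_width': 0.9989544322076473}
```

View pics/scene0.png

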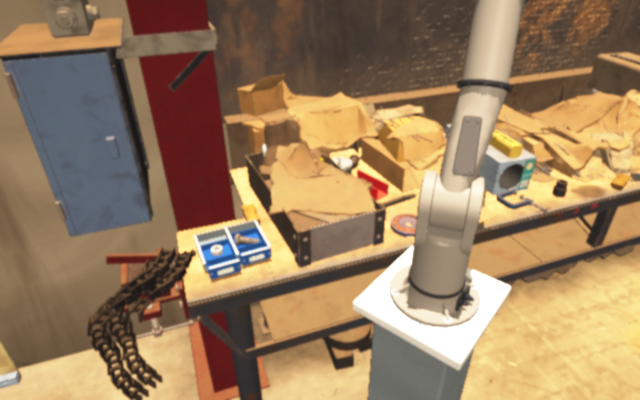

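View pics/top0.png

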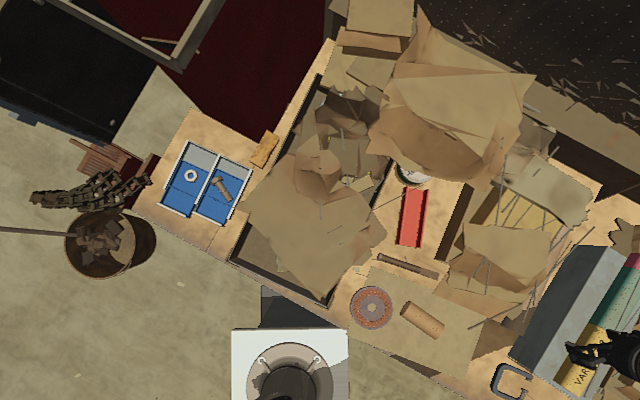

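The scene picture shows the rack at about (232,248). The top picture shows it at about (207,183), with the nut (190,176) in the left tray and the bolt (221,190) in the right one. I'll enlarge both.

Run:
```python
import cv2,numpy as np
t=cv2.imread("pics/top0.png")[130:240,145:285]; s=cv2.imread("pics/scene0.png")[205:290,170:290]
a=cv2.resize(t,None,fx=5,fy=5,interpolation=cv2.INTER_CUBIC)
cv2.imwrite("pics/topc.png",a)
b=cv2.resize(s,None,fx=6,fy=6,interpolation=cv2.INTER_CUBIC);cv2.imwrite("pics/scenec.png",b)
```

```text
(no output)
```

View pics/topc.png

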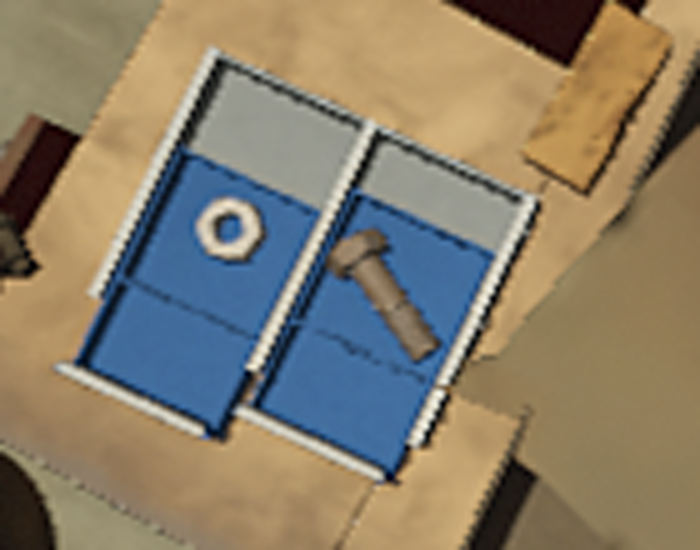

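View pics/scenec.png

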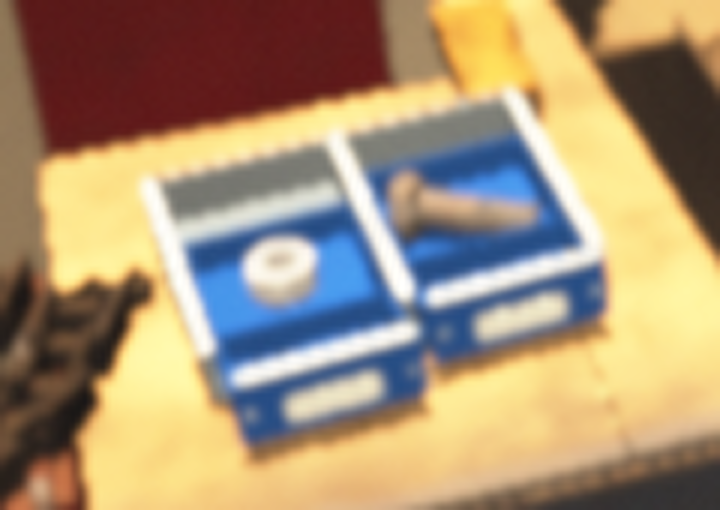

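Topc shows the rack corners at (213,50), (538,202), (95,293) and (415,445), and the lips at (60,367)-(212,435) and (238,408)-(390,478). Scenec shows the same features. Next I'll fit the rack pose and both travels across the two views.

```bash
cat > fit.py <<'E'
from station import camera_info
import numpy as np
from scipy.optimize import least_squares
C={n:camera_info(n) for n in("top","scene")}
def proj(n,X):
    c=C[n];p=c["R"]@X+c["t"];return np.array([c["fx"]*p[0]/p[2]+c["cx"],c["fy"]*p[1]/p[2]+c["cy"]])
T=lambda u,v:np.array([145+u/5-.4,130+v/5-.4]); S=lambda u,v:np.array([170+u/6-.42,205+v/6-.42])
# name:(top px, scene px)
P={'BL':(T(213,50),S(150,182)),'BM':(T(371,125),S(338,138)),'BR':(T(538,202),S(513,92)),
'FL':(T(95,293),S(208,357)),'FM':(T(252,370),S(403,300)),
'LL':(T(62,367),S(232,382)),'LR':(T(212,435),S(418,328)),'RL':(T(238,408),S(425,300)),'RR':(T(392,478),S(598,252))}
tri={}
for k,(a,b) in P.items():
    r=least_squares(lambda X:np.r_[proj('top',X)-a,proj('scene',X)-b],[.5,.3,.04]);tri[k]=r.x
    print(k,r.x.round(4),"err px",np.abs(r.fun).max().round(2))
def model(p):
    x,y,w,l,r,hz=p;R=np.array([[np.cos(w),-np.sin(w)],[np.sin(w),np.cos(w)]])
    L={'BL':(.074,.097,.036),'BM':(.074,0,.036),'BR':(.074,-.097,.036),'FL':(-.075,.097,.036),'FM':(-.075,0,.036),
    'LL':(l,.048+.043,.05),'LR':(l,.048-.043,.05),'RL':(r,-.048+.043,.05),'RR':(r,-.048-.043,.05)}
    return {k:np.r_[R@v[:2]+[x,y],v[2]+hz] for k,v in L.items()}
def res(p):
    M=model(p);return np.concatenate([proj(n,M[k])-P[k][i] for k in P for i,n in enumerate(("top","scene"))])
r=least_squares(res,[.5,.3,-.47,-.1,-.09,0],loss='soft_l1')
print("x y yaw lipL lipR dz",r.x.round(4),"rms",np.sqrt(np.mean(res(r.x)**2)).round(2));print(res(r.x).reshape(-1,4).round(1))
x,y,w,l,rr,_=r.x
R=np.array([[np.cos(w),-np.sin(w)],[np.sin(w),np.cos(w)]])
for n,v in dict(lipL=(l,.048),lipR=(rr,-.048),ex=None and 0 or (1,0)).items():print(n,(R@v+[x,y]).round(4))
print("yaw deg",np.degrees(w))
E
python3 fit.py
```

```text
BL [0.6678 0.2666 0.0366] err px 0.1
BM [0.6248 0.1806 0.0357] err px 0.36
BR [0.5828 0.0917 0.0348] err px 0.53
FL [0.5368 0.3313 0.0332] err px 0.08
FM [0.4944 0.2466 0.0352] err px 0.58
LL [0.497  0.3442 0.0479] err px 0.61
LR [0.4599 0.2648 0.0475] err px 0.89
RL [0.4732 0.25   0.0483] err px 0.48
RR [0.4359 0.1699 0.0461] err px 1.21
x y yaw lipL lipR dz [ 0.5599  0.2119 -0.4571 -0.1145 -0.0944 -0.0015] rms 0.59
[[ 0.4 -0.2 -0.2  0.3]
 [ 0.8 -0.3 -0.3 -0.1]
 [-0.5 -0.6  0.3  0.1]
 [-0.5  0.4  0.1  0. ]
 [ 0.3  0.3  1.4  0.3]
 [-0.5 -0.6  0.5 -0.1]
 [-1.5 -0.5  0.4  0.3]
 [ 0.  -0.3  0.8 -0.1]
 [-1.7 -0.5  0.9 -0. ]]
lipL [0.4784 0.3055]
lipR [0.454  0.2105]
ex [ 1.4573 -0.2294]
yaw deg -26.18736016330436
```

The two views agree: the trays' lip edges triangulate at z≈0.048 and the rack pose is (0.560, 0.212), yaw −26.2°. The bolt is in the right tray, so that one gets pushed. I'll swing over high with the fingers shut.

```bash
python3 -m handwheel '[2.7,2.6,2,0,0,6,0, 5.4,5.2,4,0,0,12,0, 8.1,7.8,6,0,0,18,0, 10.8,10.4,8,0,0,24,0, 13.5,13,9,0,0,30,0, 16.2,15.6,10,0,0,36,0, 19,18.5,11,0,0,42,0, 22,21,12,0,0,48,0]'
python3 -m handwheel '[2,3.4,0,0,0,6,0, 4,6.8,0,0,0,12,0, 6,10.2,0,0,0,18,0, 8,13.6,0,0,0,24,0, 10,17,0,0,0,30,0, 12,20.4,0,0,0,36,0, 14,24,0,0,0,42,0, 16,28,0,0,0,48,0]'
```

```text
t: 0.77
eef_pos: [0.3964, -0.4392, 0.3509]
tool_rot: [-0.001, 0.851, 0.525, -0.001]
contact_force: [0.4, 0.2, -1.1]
gripper_width: -0.004
t: 1.43
eef_pos: [0.5555, -0.1605, 0.3506]
tool_rot: [-0.001, 0.562, 0.827, -0.001]
contact_force: [0.6, 0.3, -0.2]
gripper_width: 0.003
```

```bash
python3 -m handwheel '[0,3.8,0,0,0,5,0, 0,7.6,0,0,0,10,0, 0,11.4,0,0,0,15,0, -1,15.2,0,0,0,20,0, -2,19,0,0,0,25,0, -4,22.5,0,0,0,30,0, -6,26,0,0,0,36,0, -8,29.5,0,0,0,42.2,0]'
python3 -m handwheel '[-1.4,1.8,-3,0,0,0,0, -2.8,3.6,-6,0,0,0,0, -4.2,5.4,-9,0,0,0,0, -5.6,7.2,-12,0,0,0,0, -6.8,9.5,-15,0,0,0,0, -6.8,9.5,-15,0,0,0,0, -6.8,9.5,-15,0,0,0,0]'
python3 - <<'E'
from station import *
import cv2
print(get_obs()["eef_pos"],get_obs()["tool_rot"])
cv2.imwrite("pics/w1.png",read_camera("wrist")[:,:,::-1])
E
```

```text
t: 2.1
eef_pos: [0.4741, 0.136, 0.3502]
tool_rot: [-0.0, 0.224, 0.975, -0.002]
contact_force: [0.0, -0.0, 0.7]
gripper_width: -0.001
t: 2.68
eef_pos: [0.4042, 0.2314, 0.1988]
tool_rot: [-0.002, 0.222, 0.975, -0.003]
contact_force: [-0.3, -0.1, 0.8]
gripper_width: 0.006
[0.40423221 0.23144993 0.19884712] [-0.00206767  0.22178699  0.97508966 -0.00253005]
```

View pics/w1.png

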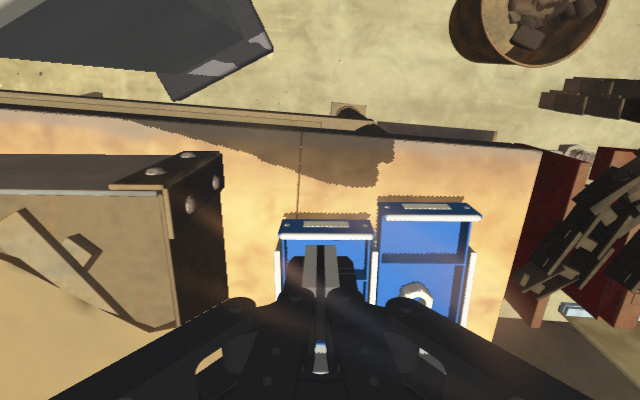

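The wrist view shows the right tray's lip edge at about (281,237)-(372,240) and the left one's at (378,215)-(480,219). I'll check these against the fit.

Run:
```python
from station import *
import numpy as np
from scipy.spatial.transform import Rotation as Ro
c=camera_info("wrist");o=get_obs();q=o["tool_rot"];R=Ro.from_quat([q[1],q[2],q[3],q[0]]).as_matrix()
M=np.eye(4);M[:3,:3]=R;M[:3,3]=o["eef_pos"];M=M@c["mount"]
w=-.4571;W=np.array([[np.cos(w),-np.sin(w)],[np.sin(w),np.cos(w)]])
for n,u,v in (("RR",281,237),("RL",372,240),("LR",378,215),("LL",480,219)):
    d=M[:3,:3]@[(u-c["cx"])/c["fx"],(v-c["cy"])/c["fy"],1];p=M[:3,3]+d*(.05-M[2,3])/d[2]
    print(n,p.round(4),"rack",(W.T@(p[:2]-[.5599,.2119])).round(4))
print("tcp rack",(W.T@(o["eef_pos"][:2]-[.5599,.2119])).round(4),"toolx deg",np.degrees(np.arctan2(R[1,0],R[0,0])))
```

```text
RR [0.4397 0.1734 0.05  ] rack [-0.0909 -0.0876]
RL [0.4786 0.2474 0.05  ] rack [-0.0887 -0.004 ]
LR [0.4584 0.2619 0.05  ] rack [-1.132e-01  1.000e-04]
LL [0.5016 0.3431 0.05  ] rack [-0.1102  0.092 ]
tcp rack [-0.1466 -0.0508] toolx deg 154.22480887309342
```

All three views agree within about 3 mm. I'm descending in front of the right tray, then pushing along rack +x (0.89, −0.45).

```bash
python3 -m handwheel '[0,0,-3.5,0,0,0,0, 0,0,-7,0,0,0,0, 0,0,-10.5,0,0,0,0, 0,0,-14,0,0,0,0, 0,0,-16.5,0,0,0,0, 0,0,-16.5,0,0,0,0, 0,0,-16.5,0,0,0,0]'
python3 -m handwheel '[0.9,-0.45,0,0,0,0,0, 1.8,-0.9,0,0,0,0,0, 2.7,-1.35,0,0,0,0,0, 3.1,-1.6,0,0,0,0,0, 3.4,-1.75,0,0,0,0,0, 3.7,-1.9,0,0,0,0,0, 4,-2.05,0,0,0,0,0, 4.3,-2.2,0,0,0,0,0]'
```

```text
t: 3.32
eef_pos: [0.4068, 0.2303, 0.0354]
tool_rot: [-0.001, 0.224, 0.975, -0.002]
contact_force: [-0.4, 1.1, 0.4]
gripper_width: 0.001
t: 3.98
eef_pos: [0.4497, 0.2085, 0.0355]
tool_rot: [-0.001, 0.224, 0.975, -0.002]
contact_force: [-1.3, 1.8, 1.2]
gripper_width: 0.002
```

```bash
python3 -m handwheel '[0.2,-0.1,0,0,0,0,0, 0.4,-0.2,0,0,0,0,0, 0.6,-0.3,0,0,0,0,0, 0.6,-0.3,0,0,0,0,0]'
python3 -m handwheel '[0.2,-0.1,0,0,0,0,0, 0.4,-0.2,0,0,0,0,0, 0.4,-0.2,0,0,0,0,0]'
```

```text
t: 4.32
eef_pos: [0.4561, 0.2052, 0.0354]
tool_rot: [-0.001, 0.224, 0.975, -0.002]
contact_force: [-0.1, 0.9, -0.8]
gripper_width: -0.006
t: 4.57
eef_pos: [0.4606, 0.2029, 0.0353]
tool_rot: [-0.001, 0.224, 0.975, -0.002]
contact_force: [0.5, 0.1, 0.1]
gripper_width: 0.002
```

```bash
python3 -m handwheel '[0.2,-0.1,0,0,0,0,0, 0.4,-0.2,0,0,0,0,0, 0.4,-0.2,0,0,0,0,0]'
python3 - <<'E'
from station import *
import cv2
print(get_obs()["eef_pos"],get_obs()["contact_force"])
im=read_camera("wrist");t=read_camera("top")
a=cv2.resize(t[130:240,145:285],None,fx=4.5,fy=4.5,interpolation=cv2.INTER_CUBIC)[:300]
import numpy as np
cv2.imwrite("pics/w2.png",np.vstack([im[150:400],a[:300,:640] if a.shape[1]>=640 else np.pad(a,((0,0),(0,640-a.shape[1]),(0,0)))])[:,:,::-1])
E
```

```text
t: 4.82
eef_pos: [0.4622, 0.2021, 0.0352]
tool_rot: [-0.003, 0.223, 0.975, -0.002]
contact_force: [-9.4, 3.7, 6.7]
gripper_width: 0.004
[0.4621502  0.20213178 0.03523939] [-9.36825691  3.69850862  6.70093396]
```

View pics/w2.png

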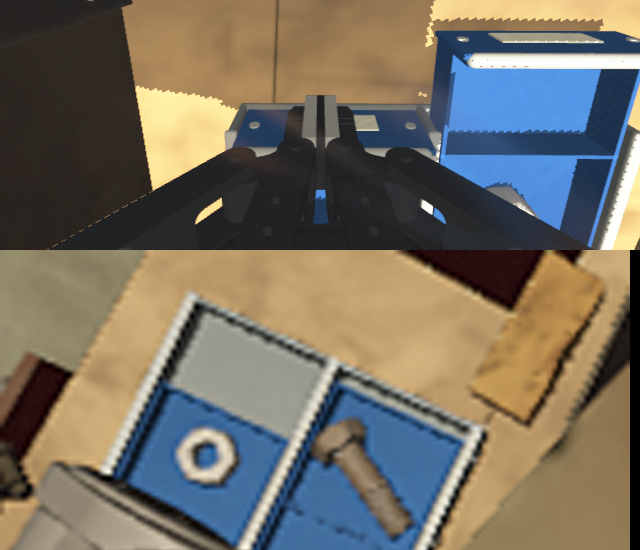

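w2 shows the right tray home: the push stalled at about 10 N, with the cross wall now at (330,525). The left tray is still part-open and the nut is in it. I'm backing off, then lifting and moving over the left finger well.

```bash
python3 -m handwheel '[-1,0.5,0,0,0,0,0, -2,1,0,0,0,0,0, -2.5,1.3,3.5,0,0,0,0, -2.5,1.3,7,0,0,0,0, -1.5,3.8,7.5,0,0,0,0, 0.5,6,7.5,0,0,0,0, 2.5,8,7.5,0,0,0,0, 3.9,9.1,7.5,0,0,0,0]'
python3 -m handwheel '[0,0,0,0,0,0,0, 0,0,0,0,0,0,0]'
python3 - <<'E'
from station import *
import cv2,numpy as np
from scipy.spatial.transform import Rotation as Ro
im=np.ascontiguousarray(read_camera("wrist"))
c=camera_info("wrist");o=get_obs();q=o["tool_rot"];R=Ro.from_quat([q[1],q[2],q[3],q[0]]).as_matrix()
M=np.eye(4);M[:3,:3]=R;M[:3,3]=o["eef_pos"];M=np.linalg.inv(M@c["mount"])
print(o["eef_pos"],o["contact_force"])
for z in (.05,.025):  # marks below the TCP
    p=M[:3,:3]@np.r_[o["eef_pos"][:2],z]+M[:3,3];u=(int(c["fx"]*p[0]/p[2]+c["cx"]),int(c["fy"]*p[1]/p[2]+c["cy"]));print(z,u);cv2.circle(im,u,4,(255,0,0),1)
cv2.imwrite("pics/w3.png",im[:,:,::-1])
E
```

```text
t: 5.58
eef_pos: [0.5022, 0.2958, 0.111]
tool_rot: [-0.002, 0.222, 0.975, -0.001]
contact_force: [0.2, 0.1, 0.3]
gripper_width: -0.004
t: 5.75
eef_pos: [0.5017, 0.2967, 0.1108]
tool_rot: [-0.002, 0.222, 0.975, -0.001]
contact_force: [0.1, -0.8, -0.1]
gripper_width: 0.0
[0.50104855 0.29564578 0.11061097] [-0.66139547  0.03503341  0.2950981 ]
0.05 (321, 214)
0.025 (321, 202)
```

View pics/w3.png

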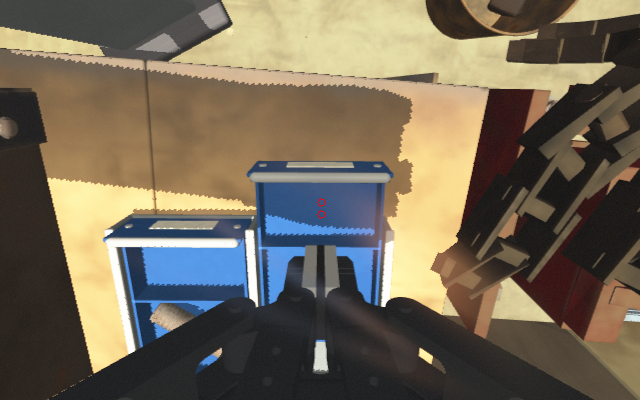

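w3 shows the TCP projected at (321,205), centred in the left well. The lip's back edge is at row 182, about 18 mm away, and the cross wall is at row 247, about 26 mm away. I'm descending with a 2–3 mm shift inward.

```bash
python3 -m handwheel '[0.25,-0.1,-2,0,0,0,0, 0.25,-0.1,-4,0,0,0,0, 0.25,-0.1,-6,0,0,0,0, 0.25,-0.1,-7.5,0,0,0,0, 0.25,-0.1,-8.4,0,0,0,0, 0.25,-0.1,-8.4,0,0,0,0]'
python3 -m handwheel '[-0.4,0.2,0,0,0,0,0, -0.8,0.4,0,0,0,0,0, -1.1,0.55,0,0,0,0,0, -1.4,0.7,0,0,0,0,0, -1.7,0.85,0,0,0,0,0, -2,1,0,0,0,0,0, -2.3,1.15,0,0,0,0,0, -2.6,1.3,0,0,0,0,0]'
```

```text
t: 6.3
eef_pos: [0.502, 0.2932, 0.0248]
tool_rot: [-0.003, 0.222, 0.975, -0.003]
contact_force: [0.5, -0.7, 0.2]
gripper_width: -0.003
t: 6.97
eef_pos: [0.476, 0.3066, 0.0252]
tool_rot: [-0.003, 0.222, 0.975, -0.003]
contact_force: [1.4, -0.5, 0.9]
gripper_width: 0.0
```

```bash
python3 -m handwheel '[-0.2,0.1,0,0,0,0,0, -0.4,0.2,0,0,0,0,0, -0.6,0.3,0,0,0,0,0, -0.8,0.4,0,0,0,0,0, -0.8,0.4,0,0,0,0,0]'
python3 -m handwheel '[-0.2,0.1,0,0,0,0,0, -0.4,0.2,0,0,0,0,0, -0.4,0.2,0,0,0,0,0]'
```

```text
t: 7.38
eef_pos: [0.4673, 0.3109, 0.0251]
tool_rot: [-0.003, 0.222, 0.975, -0.003]
contact_force: [-0.1, -0.3, 0.0]
gripper_width: -0.006
t: 7.63
eef_pos: [0.4635, 0.3128, 0.0251]
tool_rot: [-0.003, 0.222, 0.975, -0.003]
contact_force: [1.1, -0.6, 1.1]
gripper_width: -0.002
```

```bash
python3 -m handwheel '[-0.2,0.1,0,0,0,0,0, -0.4,0.2,0,0,0,0,0, -0.4,0.2,0,0,0,0,0]'
python3 -m handwheel '[-0.2,0.1,0,0,0,0,0, -0.4,0.2,0,0,0,0,0, -0.4,0.2,0,0,0,0,0]'
```

```text
t: 7.88
eef_pos: [0.4634, 0.3128, 0.0251]
tool_rot: [-0.0, 0.223, 0.975, -0.003]
contact_force: [11.6, -5.0, -3.3]
gripper_width: -0.002
t: 8.13
eef_pos: [0.4634, 0.3127, 0.0252]
tool_rot: [0.002, 0.225, 0.974, -0.004]
contact_force: [12.2, -4.8, -4.1]
gripper_width: -0.0
```

The pull stalled hard at about 12 N, so the tray is at its stop. I'm releasing toward the middle of the well and lifting clear.

```bash
python3 -m handwheel '[0.4,-0.2,0,0,0,0,0, 0.8,-0.4,0,0,0,0,0, 0.9,-0.45,0,0,0,0,0, 0.9,-0.45,3,0,0,0,0, 0.9,-0.45,6.5,0,0,0,0, 0,0,10,0,0,0,0, -2,-1,13,0,0,0,0, -4,-2,16,0,0,0,0]'
python3 -m handwheel '[0,-3,3,0,0,0,0, 1,-7,6,0,0,0,0, 2,-11,8,0,0,0,0, 3,-15,8,0,0,0,0, 4,-19,8,0,0,0,0, 4,-23,8,0,0,0,0, 4,-25,8,0,0,0,0, 4,-25,8,0,0,0,0]'
python3 - <<'E'
from station import *
import cv2
a=read_camera("top")[:,:,::-1]
cv2.imwrite("pics/end.png",cv2.resize(a[130:240,145:285],None,fx=5,fy=5,interpolation=cv2.INTER_CUBIC))
E
```

```text
t: 8.8
eef_pos: [0.422, 0.2939, 0.1865]
tool_rot: [0.002, 0.224, 0.975, -0.003]
contact_force: [0.9, -0.1, 0.6]
gripper_width: 0.001
t: 9.47
eef_pos: [0.4614, 0.0373, 0.2657]
tool_rot: [0.001, 0.228, 0.974, -0.005]
contact_force: [-0.1, -0.0, -0.4]
gripper_width: 0.004
```

View pics/end.png

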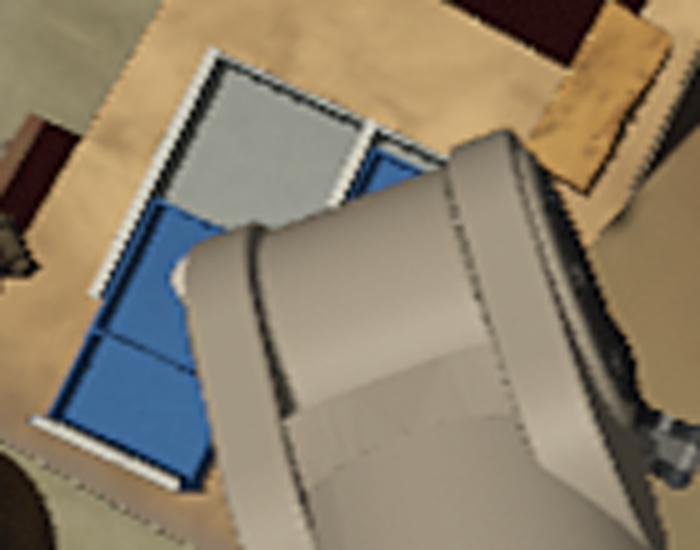

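The end picture shows the left lip at (33,418)-(180,488), which is about 30 mm further out, and the arm hides the right tray. I'll check that one in the scene view.

Run:
```python
from station import *
import cv2
a=read_camera("scene")[:,:,::-1]
cv2.imwrite("pics/end2.png",cv2.resize(a[205:295,170:290],None,fx=6,fy=6,interpolation=cv2.INTER_CUBIC))
```

```text
(no output)
```

View pics/end2.png

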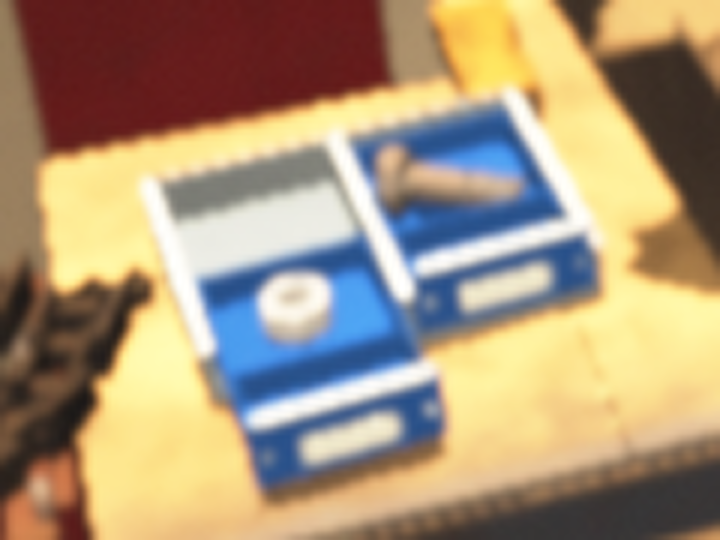

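```bash
python3 -c "
from station import *
print(hand_in())"
```

```text
the job is handed in; nothing more can be done
None
```

I pushed the right tray (with the bolt) home with shut fingertips. Then I hooked the back of the left tray's lip (with the nut), drew that tray to its stop, backed off and lifted clear. I've handed the job in at about t = 9.6 s; it returned no verdict.

- **Stops:** The push stalled at about 10 N and the pull at about 12 N, so both trays met a hard stop. The two stall positions put the lips about 76 mm apart along the rack, assuming a 22 mm finger thickness, against the 75 mm travel.
- **Final view:** The last scene picture shows the right tray home with the bolt in its rear compartment. It shows the left tray out with the nut in its rear compartment, and the arm clear of the rack.
- **Disagreements and gaps:** The top and scene cameras put the rack at −26.2° yaw, while the wrist camera suggested about −28°; I moved along about −27°. The right tray was hidden by the arm in the last top view, so only the scene camera confirmed it. I did not check the other bench objects one by one; the arm crossed high over them and the wrist forces showed no unexpected contact.

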